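# Zero the scale, choose the double dose and start the coffee grinder

## Robot

A 6-joint arm with a two-finger parallel gripper is mounted at the origin on the work surface. World frame = base frame: x ahead of the robot, y to its left, z up, the work surface at z = 0. Lengths are in mm, angles in rad, forces in N, time in s.
With the tool pointing down it reaches from about 350 to 775 mm from the base axis. Payload 5.5 kg.
Tool frame: the origin (TCP) lies at the very end of the fingers, on their centre line; the grasp point (between the pads) lies 19 mm behind it; z points along the fingers, y is the line along which they close (so a half turn about z gives the same grasp; the last joint's range is limited). The gripper opens to 85 mm and grips with 20 to 120 N. Pads are 22 mm wide; open, the fingers measure 114 mm over their backs; the gripper's body (76 mm by 85 mm) begins 54 mm behind the grasp point. The pads swing forward as they close: fully open they stand 13 mm farther back than shut.
Start: joints at [1.047, 0.313, 0.046, 1.304, 0, 1.431], TCP at [215.334, 533.201, 231.323] pointing down, gripper open.
Joint ranges: [-2.76, 2.76], [-0.86, 1.69], [-1.03, 1.26], [-2.2, 2.34], [-1.47, 1.5], [-3.14, 3.14]. Speed limits (rad/s): [2.57, 2.57, 3.14, 3.14, 3.14, 3.14].

## Interface

Orientations are given as a rotation vector (axis times angle).
In Python, from station import ctrl gives the robot as it stands.
- The arm moves only by the shell command python3 -m crank 'ROWS' [FORCE]. ROWS is JSON, a list of rows, each a list of 5 numbers: the gripper's target within -1 to 1 (fully open at 1, half-way at 0, shut at -1), then the shift along the tool's x, y, z in m, then the turn about the tool's z in rad. In form: [[jaw, dx, dy, dz, turn], ...]. A call has exactly 10 rows; each row is the pose to reach, as a shift and turn from the pose commanded when the call began, along the tool's axes at that moment; what a row does not reach only later rows make up. A row lasts 1/10 s, in which the tool goes at most 50 mm and 8.59 degrees, less where a joint would pass 70% of its speed; a pose out of reach is approached as far as the arm can. A call with a gripper value outside its range is refused whole. The fingers move at their own pace and stop on an object; FORCE is the grip in N (left out, the last holds). Time passes only in rows, so rows that repeat a pose let the fingers close, or fill a call up. It gives the time, the measured TCP pose, the force, the opening and the grip force at its end, in the units of the state.
- ctrl.get_obs(): the state, without advancing time (a new reading comes with each control period).
- ctrl.snapshot(name): name is "side" or "top"; returns a dict with "frame" (420x560x3 uint8, red, green, blue), "fx", "fy", "cx", "cy" (pixels), "k1" (the pictures are not rectified: a ray, as slopes to the right and down, at radius r is drawn at 1 + k1 r^2 times it, then the intrinsics apply), "xyz" and "orientation" of the camera in the world. Camera axes: x right, y down, z forward; pixel columns grow to the right and rows downward; lengths in mm; the calibration is good to about 2 mm. A picture is of the moment at which its call begins. There is no depth.
- ctrl.finish_job(): hands the job in; it is judged then, once.
The state is a dict: "clock": time; "qpos": joint angles; "qvel": joint speeds; "tau": joint torques, N m; "eef_pos": TCP position; "tool_rot": TCP orientation; "force": force on the tool from outside, world axes, zero at the start; "ft_torque": the same for the moment, N m; "grip_width": finger opening in mm; "grasp_force": force on a finger pad.
Only numpy, scipy, OpenCV 4.12 (cv2) and the standard library are available. Lean on these libraries where they do the work, as an engineer would, in place of code of your own. Each camera call takes 0.05 s, during which the arm holds its last target. There are 200 camera calls.

## Task

The dosing cup is standing ready on the little scale under the grinder's spout: with light taps of the fingertips, press the scale's wide tare key, then rock the grinder's dose switch fully over to its two-bead end, then press in the long start bar, letting each go before the next. Keep off the scale's small round off key, and do not pick up or shift the scale, the cup or anything else on the counter.

Things in the scene. Friction and masses are not known exactly. Their poses are not given: they have to be found in the camera images.
- grinder: Black coffee grinder, fixed. Origin on the counter under its spout; x from tray to tower, y left. Base x -148 to 215 mm, 164 wide, 12 high. Head 150 wide overhangs the tray, underside z 148 mm; its sloping top, the key panel, rises at 25 deg from (x -27, z 192) to (x 56, z 231) mm. Behind x 55 tower 235 high, on it a round hopper (centre x 137, radius 60, top z 340 mm). Spout end z 124 mm.
- start_top (a point): Middle of the top of the start bar: plain aluminium bar, 62 mm (y) by 22 mm (x), the lower, nearer control on the panel, 8 mm proud of it. Site z = the panel's outward normal (up, leaning 25 deg towards the robot), y along the bar, x up the slope. Press along -z.
- start_key (a joint): Travel of the start bar along the panel normal: 0 released, 0.0075 m at its stop. Spring: begins to move at 1.2 N, 5 N at 4.3 mm, 8 N at the stop; counts as pressed beyond 0.0025 m. Springs back when let go.
- two_bead_end (a point): Top of the dose switch at its end with two small black beads, 20 mm right (-y) of the pivot; up at the start. Switch: shallow V-shaped aluminium rocker, 60 mm (y) by 24 mm, centred 40 mm further up the slope than the start bar; 8 mm proud at its middle; an end fully down lies parallel to the panel, the other slopes up (18 mm proud at its tip). Press along the panel's normal (z of start_top).
- one_bead_end (a point): Top face of the dose switch at its one-bead end, 20 mm left (grinder +y) of the pivot; one bead marks it. This end is down at the start.
- dose_rocker (a joint): Tilt of the dose switch: -0.16 rad with the one-bead end fully down, +0.16 with the two-bead end fully down (6.4 mm travel at the point two_bead_end), a stop at each end. Friction, no spring: about 2 N at the point, stays where it is left; its rubber boot gives 0.4 mm per N, at most 4 mm. Starts at -0.16 to -0.13; beyond +0.11 is set to two beads.
- scale: Loose black coffee scale, 164 mm (x) by 124 mm (y), 0.55 kg, standing on the grinder's tray; origin under its centre, z up, x pointing away from the robot to the tower. Top at z = 20 mm, the rear 114 mm of it a steel platform. The front strip (robot side) carries the two keys.
- tare_top (a point): Middle of the top of the tare key: wide grey pad, 38 mm (y) by 20 mm (x), at x -61, y -34 mm on the scale (right of the front strip seen from the robot), 7.2 mm proud. Site z up; press down, or with the tool tilted back towards the robot: the grinder's head overhangs from about 75 mm behind this point.
- tare_key (a joint): Travel of the tare key: 0 released, 0.0065 m at its stop. Spring: begins to move at 1 N, 5 N at 4.5 mm, 7 N at the stop; counts as pressed beyond 0.002 m. Springs back.
- off_top (a point): Centre of the top face of the scale's off key: small round grey pad, 14 mm across, at x = -61, y = +43 mm on the scale (left of its front strip), 7.2 mm proud. Not to be pressed.
- scale_off_key (a joint): Travel of the off key: 0 released, 0.0065 m at its stop; pressed beyond 0.002 m.
- dosing_cup: Loose stainless cup, 58 mm across, 72 mm high, 0.14 kg, open on top, standing on the scale's platform under the spout; origin at the centre of its underside. It stays there.
- caddy: Clear acrylic caddy, fixed, 180 deep x 250 wide x 184 mm high, standing on the other side of the counter from the grinder; origin at counter level at the middle of its front edge, x pointing to its back.
- door_knob (a point): Little aluminium knob, 14 mm across, on the caddy's clear front door (128 mm wide, 164 mm high), which slides sideways 116 mm and stands wherever it was left. Leave it so.
- saucer: Porcelain saucer, 136 mm across, 18 mm high, lying left of the grinder's tray; origin at the centre of its underside. Bystander.
- scoop: Aluminium scoop, 140 mm long, 48 mm wide, 30 mm high, lying across in front of the tray; origin under its middle, x towards its bowl. Bystander.
- espresso_cup: Porcelain espresso cup, 62 mm across, 58 mm high, right of the grinder's head; origin at the centre of its underside. Bystander.
- tamper: Stainless tamper, 58 mm across, 87 mm high, standing in front of the caddy; origin at the centre of its underside. Bystander.
- brush: Wooden brush, 150 mm long, 20 mm high, lying across in front of the caddy; origin under its middle. Bystander.
- funnel: Stainless dosing funnel, 80 mm across the mouth, 48 mm high, standing inside the caddy; origin at the centre of its underside. Bystander.
- bellows: Dark silicone bellows, 68 mm across, 64 mm high, standing inside the caddy; origin at the centre of its underside. Bystander.

How it is judged (in metres and radians):
On the way, in this order (a step that is already met when the one before it is completed fails the run):
1. the scale's tare key is pressed, the start bar untouched (value of joint tare_key above 0.002 m and value of joint start_key below 0.001 m), for 0.05 s.
2. the tare key is let go and the dose switch is set fully over to two beads (value of joint dose_rocker above 0.11 rad and value of joint tare_key below 0.001 m), for 0.1 s.
3. the start bar is pressed in with the switch at two beads (all of step 2 and value of joint start_key above 0.0025 m), for 0.05 s.
At the end, for the whole second after the job is handed in: All keys are up again (under 1 mm), the dose switch is set to two beads (beyond 0.11 rad), and the cup stands upright and still on the scale, neither having shifted more than 12 mm (scale) or 15 mm (cup) (all of step 2 and value of joint each of start_key, scale_off_key below 0.001 m and distance of scale from where it was at the start of the episode below 0.012 m and angle between scale's own z axis and vertical below 0.05 rad and linear speed of each of scale, dosing_cup below 0.02 m/s and distance of dosing_cup from where it was at the start of the episode below 0.015 m and angle between dosing_cup's own z axis and vertical below 0.08 rad and z of dosing_cup in the frame of scale between 0.0165 and 0.0245 m); the robot touches nothing.
It fails at once if the scale's off key is pressed (value of joint scale_off_key above 0.002 m).
It fails at once if the start bar is pressed while the dose switch is not at two beads (value of joint start_key above 0.002 m and value of joint dose_rocker below 0.08 rad).
It fails at once if the scale or the grinder is pressed hard (over 25 N) (contact force between any of the fingers, the arm and scale above 25 N or contact force between any of the fingers, the arm and grinder above 25 N).
It fails at once if the scale or the cup is lifted, tipped or shifted (distance of scale from where it was at the start of the episode above 0.015 m or angle between scale's own z axis and vertical above 0.12 rad or distance of dosing_cup from where it was at the start of the episode above 0.02 m or angle between dosing_cup's own z axis and vertical above 0.25 rad).
It fails at once if a bystander is lifted or pushed out of place (over 20 mm) (distance of any of saucer, scoop, espresso_cup, tamper, brush, funnel, bellows, door_knob from where it was at the start of the episode above 0.02 m).
It also fails if it takes over 48 s, if anything falls off the work surface, if the arm or the gripper's body presses on something with over 40 N, if the wrist force passes 120 N, or if a joint passes its speed limit or range.

## Working session

There is one attempt and no reset: what is moved stays moved. The work goes in short steps, Python scripts to look and compute and a shell command to move; the robot and the scene stay as the last step left them, time stands still between calls to the robot, and variables do not carry over. Pictures are saved under pics/ and viewed, at most 10 in all, crops included, and the job is handed in when it is done.

```bash
ls; mkdir -p pics; python3 - <<'E'
from station import ctrl
import cv2
o=ctrl.get_obs(); print({k:o[k] for k in('clock','eef_pos','tool_rot','grip_width','force')})
for n in('side','top'):
    s=ctrl.snapshot(n); cv2.imwrite(f'pics/{n}0.png',s['frame'][:,:,::-1]); print({k:v for k,v in s.items() if k!='frame'})
E
```

```text
pics
{'clock': 0.0, 'eef_pos': array([215.05909539, 532.70978591, 230.39269577]), 'tool_rot': array([-5.99072184e-01, -3.08331903e+00,  2.78820432e-03]), 'grip_width': 85.55485291760758, 'force': array([-0.21219376, -1.50079933,  1.0018039 ])}
{'fx': 412.1906913307045, 'fy': 412.1906913307045, 'cx': 284.67359731994276, 'cy': 206.1642155376207, 'k1': -0.043247189679718044, 'xyz': array([-152.12524495,  607.53621146,  654.51674158]), 'orientation': array([-0.9779088 ,  2.18692288, -1.30730903])}
{'fx': 525.2524445720724, 'fy': 525.2524445720724, 'cx': 282.97124468655187, 'cy': 205.57240900195228, 'k1': -0.03359904399589563, 'xyz': array([ 414.77557495,   16.73750546, 1376.02981784]), 'orientation': array([-2.15777893,  2.21556255, -0.09948718])}
```

View pics/side0.png

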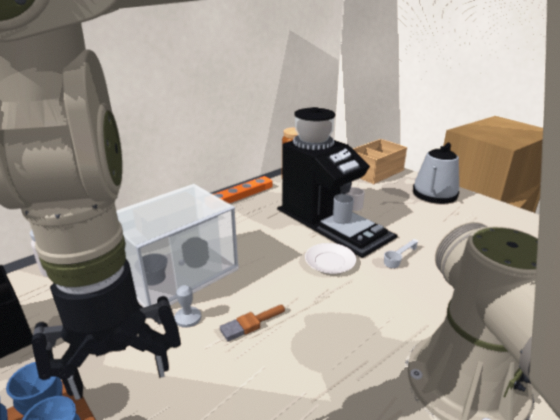

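View pics/top0.png

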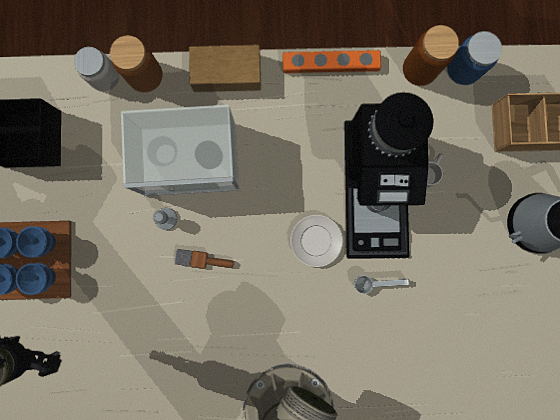

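The side view shows the grinder at about (320,180) with keys on its sloping panel. In the top view the panel is at (394,188), the scale's front strip at (378,242), the scoop at (382,284) and the saucer at (317,241). I'll zoom in on the panel and strip.

```bash
python3 - <<'E'
import cv2,numpy as np
a=cv2.imread('pics/top0.png')[165:265,340:435]; b=cv2.imread('pics/side0.png')[140:255,310:405]
a=cv2.resize(a,None,fx=4,fy=4,interpolation=cv2.INTER_CUBIC);b=cv2.resize(b,None,fx=4,fy=4,interpolation=cv2.INTER_CUBIC)
c=np.zeros((460,760,3),np.uint8);c[:400,:380]=a;c[:460,380:]=b
cv2.imwrite('pics/zoom.png',cv2.convertScaleAbs(c,alpha=1.5,beta=15))
E
```

```text
(no output)
```

View pics/zoom.png

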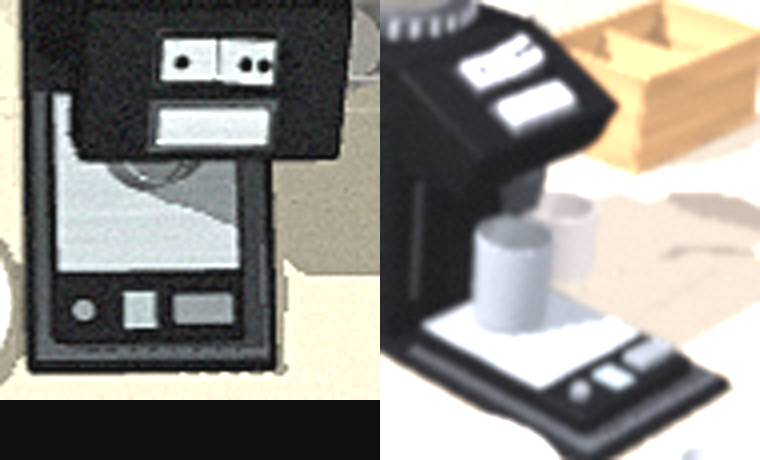

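```bash
cat > h.py <<'E'
import numpy as np,cv2,json
from scipy.spatial.transform import Rotation as R
from station import ctrl
def ray(s,p):
    K=np.array([[s['fx'],0,s['cx']],[0,s['fy'],s['cy']],[0,0,1]])
    d=np.array([s['k1'],0,0,0,0])
    # k1 model with radial factor 1+k1 r^2 (OpenCV)
    q=cv2.undistortPoints(np.array([[p]],float),K,d)[0,0]
    v=R.from_rotvec(s['orientation']).apply([q[0],q[1],1]); return np.array(s['xyz']),v/np.linalg.norm(v)
def plane(s,p,z):
    o,v=ray(s,p); return o+v*(z-o[2])/v[2]
def tri(s1,p1,s2,p2):
    a,u=ray(s1,p1); b,v=ray(s2,p2)
    t=np.linalg.lstsq(np.c_[u,-v],b-a,rcond=None)[0]; A=a+u*t[0];B=b+v*t[1]
    return (A+B)/2,np.linalg.norm(A-B)
def proj(s,P):
    K=np.array([[s['fx'],0,s['cx']],[0,s['fy'],s['cy']],[0,0,1]]); r=R.from_rotvec(s['orientation']).inv()
    return cv2.projectPoints(np.array([P],float),r.as_rotvec(),-r.apply(s['xyz']),K,np.array([s['k1'],0,0,0]))[0].ravel()
E
python3 - <<'E'
from h import *
np.set_printoptions(precision=1,suppress=True)
T=ctrl.snapshot('top');S=ctrl.snapshot('side')
def blobs(f,x0,x1,y0,y1,th):
    g=f[y0:y1,x0:x1].max(2).astype(float); m=(g>th).astype(np.uint8)
    n,l,st,c=cv2.connectedComponentsWithStats(m,connectivity=4)
    for i in range(1,n):
        if 8<st[i,4]<500: 
            pts=np.argwhere(l==i)[:,::-1].astype(np.float32); print(c[i]+[x0,y0],st[i,4],cv2.minAreaRect(pts)[1:])
print('top panel');blobs(T['frame'],374,420,172,203,110)
print('top keys');blobs(T['frame'],354,400,236,250,70)
print('side panel');blobs(S['frame'],325,362,146,174,120)
print('side keys');blobs(S['frame'],352,384,224,242,90)
t=lambda u,v:((u+.5)/4-.5+340,(v+.5)/4-.5+165); s=lambda u,v:((u-380+.5)/4-.5+310,(v+.5)/4-.5+140)
for n,a,b in [('tare',t(203,308),s(647,354)),('off',t(84,309),s(579,391)),('start',t(213,127),s(537,105)),('rock',t(218,60),s(500,61))]:
    print(n,*tri(T,a,S,b), plane(T,a,39.2 if n in('tare','off') else 213))
# tray front corners at z 12
for p in [t(29,370),t(274,369),t(24,100)]: print('tray',plane(T,p,12))
for p in [t(82,158),t(339,157)]: print('head front',plane(T,p,192))
E
```

```text
top panel
[393.7 179.7] 235 ((28.0, 10.0), -0.0)
[393.  196.1] 240 ((8.0, 27.0), 90.0)
top keys
[374.5 242. ] 72 ((8.0, 7.0), 90.0)
[390.5 242. ] 98 ((6.0, 13.0), 90.0)
[360.3 242.1] 20 ((4.0, 4.0), 90.0)
side panel
[357.7 149.3] 64 ((10.0, 10.0), -0.0)
[340.1 155.3] 149 ((8.276058197021484, 19.86254119873047), 65.55604553222656)
[348.3 165.4] 129 ((7.373592853546143, 18.258419036865234), 69.44395446777344)
side keys
[359.2 227.7] 145 ((11.0, 21.0), 90.0)
[377.1 227.3] 70 ((5.81377649307251, 13.416406631469727), 63.43495178222656)
[367.7 233.7] 43 ((8.9442720413208, 4.919349670410156), 26.56505012512207)
[359.5 236.9] 15 ((4.0, 3.0), 90.0)
tare [ 420.9 -273.2   34. ] 0.40471413153073543 [ 421.  -272.    39.2]
off [ 422.2 -196.9   34.2] 0.7493897236632779 [ 422.5 -195.9   39.2]
start [ 521.  -247.   203.8] 1.7282816903456235 [ 520.8 -244.4  213. ]
rock [ 556.3 -246.1  226.6] 1.0798241439256442 [ 558.4 -248.8  213. ]
tray [ 384.2 -163.    12. ]
tray [ 380.3 -322.5   12. ]
tray [ 560.  -166.1   12. ]
head front [ 507.  -173.7  192. ]
head front [ 503.7 -320.4  192. ]
```

The top view shows the tare key at (390.5,242), the off key at (360,242), the start bar at (393,196) and the rocker at (394,180). In the zoom, the two beads are on the rocker's right half at about (403,181). The grinder's yaw is about −1.4°. I'll swing over with the fingers shut.

```bash
python3 -m crank '[[-1,-0.044,-0.026,0,-0.07],[-1,-0.088,-0.052,0,-0.14],[-1,-0.132,-0.078,0,-0.21],[-1,-0.176,-0.104,0,-0.28],[-1,-0.220,-0.130,0,-0.36],[-1,-0.249,-0.170,0,-0.36],[-1,-0.278,-0.210,0,-0.36],[-1,-0.307,-0.250,0,-0.36],[-1,-0.336,-0.290,0,-0.36],[-1,-0.365,-0.330,0,-0.36]]'
```

```text
clock: 1.2
eef_pos: [429.7, 90.7, 231.4]
tool_rot: [0.037, 3.141, 0.0]
force: [1.1, 0.1, -0.5]
grip_width: 0.4
grasp_force: 0.0
```

```bash
python3 -m crank '[[-1,0,-0.045,0,0],[-1,0,-0.09,0,0],[-1,0,-0.135,0,0],[-1,0.001,-0.18,0,0],[-1,0.001,-0.225,0,0],[-1,0.002,-0.27,0,0],[-1,0.002,-0.315,0,0],[-1,0.002,-0.363,0,0],[-1,0.002,-0.363,0.045,0],[-1,0.002,-0.363,0.09,0]]'
python3 - <<'E'
from h import *
for n in('top','side'):
    s=ctrl.snapshot(n); 
    if n=='side': f=s['frame'][130:270,260:440]; cv2.imwrite('pics/a_side.png',cv2.resize(f,None,fx=4,fy=4,interpolation=cv2.INTER_CUBIC)[:,:,::-1])
    o=ctrl.get_obs(); print(n,o['eef_pos'],proj(s,o['eef_pos']))
E
```

```text
clock: 2.2
eef_pos: [419.8, -273.1, 141.2]
tool_rot: [0.043, 3.138, -0.004]
force: [-0.2, -0.5, -1.1]
grip_width: -0.2
grasp_force: 0.0
top [ 415.09008987 -268.10473797  132.64065013] [397.30528645 243.75215423]
side [ 414.91715233 -267.25209522  135.52489692] [380.92088805 198.27769846]
```

View pics/a_side.png

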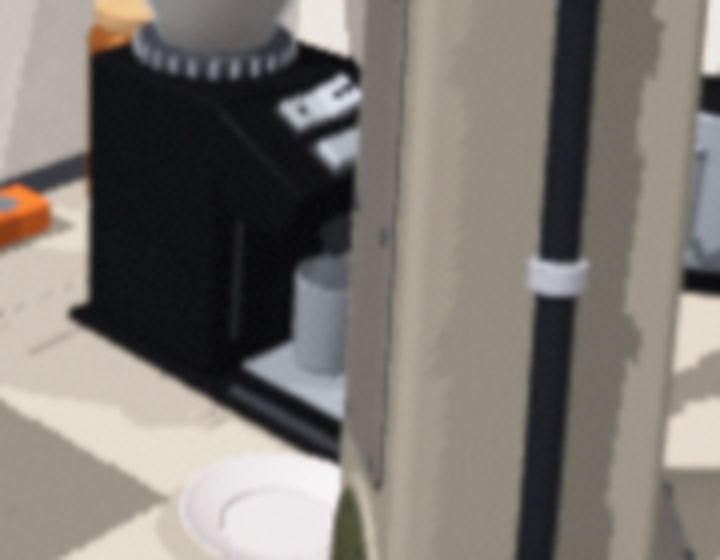

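The arm hides the keys in the side view, so only the panel, at about (310,130) in the crop, is still visible. From here I'll go by force feedback. I'll descend to about 16 mm above the tare key.

```bash
python3 -m crank '[[-1,0,0,0.02,0],[-1,0,0,0.04,0],[-1,0,0,0.06,0],[-1,0,0,0.075,0],[-1,0,0,0.085,0],[-1,0,0,0.085,0],[-1,0,0,0.085,0],[-1,0,0,0.085,0],[-1,0,0,0.085,0],[-1,0,0,0.085,0]]'
python3 - <<'E'
from h import *
o=ctrl.get_obs(); print(o['eef_pos'],o['force'])
s=ctrl.snapshot('top');cv2.imwrite('pics/b.png',cv2.resize(s['frame'][165:265,340:435],None,fx=6,fy=6,interpolation=cv2.INTER_CUBIC)[:,:,::-1]); o=ctrl.get_obs(); print(o['eef_pos'],o['force'],proj(s,o['eef_pos']))
E
```

```text
clock: 3.3
eef_pos: [419.3, -270.5, 56.8]
tool_rot: [0.037, 3.141, -0.001]
force: [-0.1, 0.5, 0.5]
grip_width: -0.0
grasp_force: 0.0
[ 419.34921225 -270.47417866   56.83771193] [-0.12149091  0.53870233  0.52109022]
[ 419.26644797 -270.38793065   56.69433214] [0.27333489 0.13501038 0.32371948] [391.26420122 242.26406444]
```

View pics/b.png

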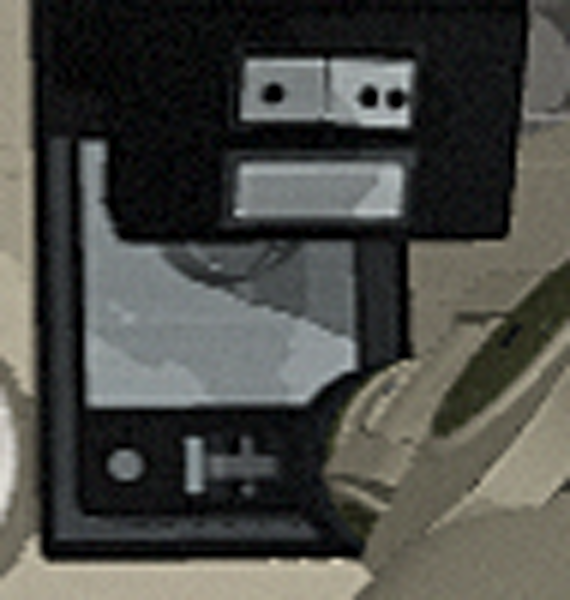

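The fingertips are over the tare key: the TCP projects to (391,242), against the measured key centre (390.5,242). The off key, at (361,242), is clear. I'll press slowly.

```bash
python3 -m crank '[[-1,0,0,0.006,0],[-1,0,0,0.012,0],[-1,0,0,0.015,0],[-1,0,0,0.017,0],[-1,0,0,0.018,0],[-1,0,0,0.019,0],[-1,0,0,0.020,0],[-1,0,0,0.021,0],[-1,0,0,0.021,0],[-1,0,0,0.021,0]]'
```

```text
clock: 4.35
eef_pos: [418.8, -270.0, 35.4]
tool_rot: [-0.037, -3.141, -0.001]
force: [-1.8, 1.7, 4.9]
grip_width: -0.0
grasp_force: 2.2
```

```bash
python3 -m crank '[[-1,0,0,-0.02,0],[-1,0,0,-0.06,0],[-1,0,0,-0.105,0],[-1,0,0,-0.15,0],[-1,0,0,-0.195,0],[-1,0,0,-0.23,0],[-1,-0.04,0.001,-0.23,0],[-1,-0.08,0.002,-0.23,0],[-1,-0.12,0.003,-0.23,0],[-1,-0.12,0.003,-0.22,0]]'
python3 - <<'E'
from h import *
s=ctrl.snapshot('top');s=ctrl.snapshot('top');o=ctrl.get_obs(); print(o['eef_pos'],o['force'],proj(s,o['eef_pos']))
f=s['frame'][130:265,340:460];cv2.imwrite('pics/c.png',cv2.convertScaleAbs(cv2.resize(f,None,fx=4,fy=4,interpolation=cv2.INTER_CUBIC)[:,:,::-1],alpha=1.5,beta=15))
E
```

```text
clock: 5.35
eef_pos: [544.3, -271.0, 254.7]
tool_rot: [0.033, 3.137, -0.003]
force: [-0.1, -0.2, -0.1]
grip_width: -0.0
grasp_force: 0.0
[ 539.19515644 -269.70397426  252.80981922] [-0.58233175 -0.09511508 -1.08097267] [408.18756363 185.82587187]
```

View pics/c.png

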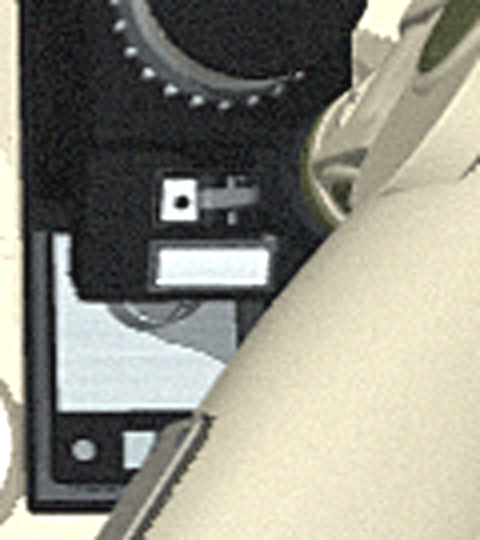

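The shut fingers are over the two-bead half, and only the one-bead half is visible, at (180,200) in the crop. The off key and display haven't moved. I'll press along the panel normal.

```bash
python3 -m crank '[[-1,0,0,0.006,0],[-1,-0.001,0,0.010,0],[-1,-0.003,0,0.015,0],[-1,-0.004,0,0.017,0],[-1,-0.005,0,0.019,0],[-1,-0.006,0,0.021,0],[-1,-0.007,0,0.023,0],[-1,-0.008,0,0.025,0],[-1,-0.008,0,0.026,0],[-1,-0.008,0,0.026,0]]'
```

```text
clock: 6.45
eef_pos: [547.3, -270.4, 229.3]
tool_rot: [0.037, 3.141, -0.0]
force: [-0.0, -1.4, 1.7]
grip_width: 0.1
grasp_force: 0.8
```

```bash
python3 -m crank '[[-1,0,0,0.001,0],[-1,-0.001,0,0.002,0],[-1,-0.001,0,0.003,0],[-1,-0.002,0,0.004,0],[-1,-0.002,0,0.005,0],[-1,-0.003,0,0.006,0],[-1,-0.003,0,0.006,0],[-1,-0.003,0,0.006,0],[-1,-0.003,0,0.006,0],[-1,-0.003,0,0.006,0]]'
```

```text
clock: 7.45
eef_pos: [549.7, -270.4, 223.5]
tool_rot: [-0.038, -3.141, 0.0]
force: [-4.3, -1.2, 5.4]
grip_width: -0.1
grasp_force: 3.1
```

```bash
python3 -m crank '[[-1,0,0,0.001,0],[-1,-0.001,0,0.0015,0],[-1,-0.001,0,0.002,0],[-1,-0.001,0,0.002,0],[-1,-0.001,0,0.002,0],[-1,-0.001,0,0.002,0],[-1,-0.001,0,0.002,0],[-1,-0.001,0,0.002,0],[-1,-0.001,0,0.002,0],[-1,-0.001,0,0.002,0]]'
```

```text
clock: 8.45
eef_pos: [550.5, -270.5, 222.0]
tool_rot: [-0.038, -3.141, 0.001]
force: [-6.2, -0.3, 8.0]
grip_width: 0.4
grasp_force: 5.0
```

```bash
python3 -m crank '[[-1,0.004,0,-0.009,0],[-1,0.01,0,-0.025,0],[-1,0.02,0,-0.04,0],[-1,0.05,0,-0.04,0],[-1,0.09,0,-0.04,0],[-1,0.12,0,-0.04,0],[-1,0.12,0,-0.04,0],[-1,0.12,0,-0.04,0],[-1,0.12,0,-0.04,0],[-1,0.12,0,-0.04,0]]'
python3 - <<'E'
from h import *
s=ctrl.snapshot('top');o=ctrl.get_obs(); print(o['eef_pos'],o['force'])
f=s['frame'][165:265,340:435];a=cv2.resize(f,None,fx=4,fy=4,interpolation=cv2.INTER_CUBIC)[:,:,::-1]
s=ctrl.snapshot('side');b=cv2.resize(s['frame'][140:240,310:405],None,fx=4,fy=4,interpolation=cv2.INTER_CUBIC)[:,:,::-1]
cv2.imwrite('pics/d.png',cv2.convertScaleAbs(np.hstack([a,b]),alpha=1.2,beta=10))
E
```

```text
clock: 9.45
eef_pos: [432.1, -267.6, 261.2]
tool_rot: [0.036, 3.141, 0.0]
force: [0.6, -0.2, -0.4]
grip_width: -0.1
grasp_force: 0.0
[ 431.96864556 -267.53881881  261.04038772] [-0.45175526  0.18376139  0.30191237]
```

View pics/d.png

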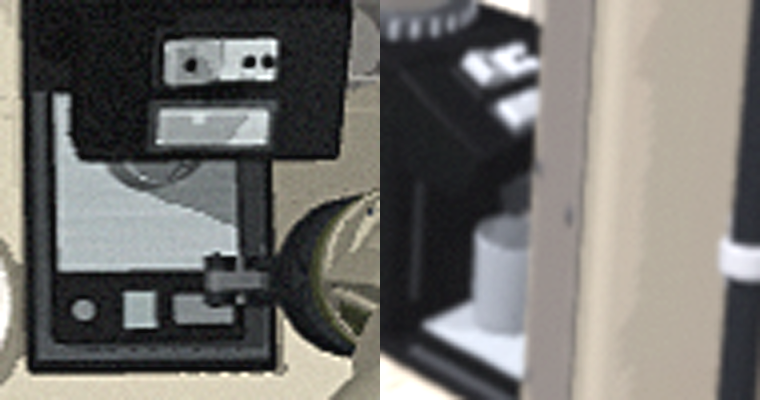

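The top view shows the rocker tipped over: the one bead moved from (181,62) to (190,65) in the crop, so that end is up, and the two-bead end is flat. The cup and scale haven't moved. I'll go above the start bar next.

```bash
python3 -m crank '[[-1,-0.03,0.01,0,0],[-1,-0.055,0.02,0,0],[-1,-0.0715,0.023,0.01,0],[-1,-0.0715,0.023,0.025,0],[-1,-0.0715,0.023,0.035,0],[-1,-0.0715,0.023,0.038,0],[-1,-0.0715,0.023,0.038,0],[-1,-0.0715,0.023,0.038,0],[-1,-0.0715,0.023,0.038,0],[-1,-0.0715,0.023,0.038,0]]'
```

```text
clock: 10.55
eef_pos: [503.3, -246.5, 224.0]
tool_rot: [0.038, 3.14, -0.001]
force: [0.5, 0.0, 0.2]
grip_width: 0.4
grasp_force: 0.0
```

```bash
python3 -m crank '[[-1,-0.003,0,0.006,0],[-1,-0.005,0,0.011,0],[-1,-0.006,0,0.013,0],[-1,-0.007,0,0.015,0],[-1,-0.0075,0,0.016,0],[-1,-0.008,0,0.017,0],[-1,-0.0085,0,0.018,0],[-1,-0.009,0,0.019,0],[-1,-0.009,0,0.019,0],[-1,-0.009,0,0.019,0]]'
```

```text
clock: 11.55
eef_pos: [511.7, -246.3, 204.3]
tool_rot: [-0.038, -3.141, -0.0]
force: [-4.2, 1.0, 3.3]
grip_width: -0.3
grasp_force: 2.3
```

```bash
python3 -m crank '[[-1,-0.0005,0,0.001,0],[-1,-0.0005,0,0.001,0],[-1,-0.0005,0,0.001,0],[-1,0.002,0,-0.005,0],[-1,0.008,0,-0.02,0],[-1,0.015,0,-0.04,0],[-1,0.04,0,-0.06,0],[-1,0.08,0,-0.06,0],[-1,0.1,0,-0.06,0],[-1,0.1,0,-0.06,0]]'
python3 - <<'E'
from h import *
s=ctrl.snapshot('top');o=ctrl.get_obs(); print(o['eef_pos'],o['force'])
f=s['frame'][165:265,340:435];a=cv2.resize(f,None,fx=4,fy=4,interpolation=cv2.INTER_CUBIC)[:,:,::-1]
cv2.imwrite('pics/e.png',cv2.convertScaleAbs(a,alpha=1.2,beta=10))
E
```

```text
clock: 12.55
eef_pos: [411.3, -244.3, 265.3]
tool_rot: [0.04, 3.139, -0.002]
force: [0.7, 0.1, 0.4]
grip_width: -0.1
grasp_force: 0.0
[ 412.52232645 -244.62896848  265.17575838] [ 0.34975814 -1.38484791 -0.91655212]
```

View pics/e.png

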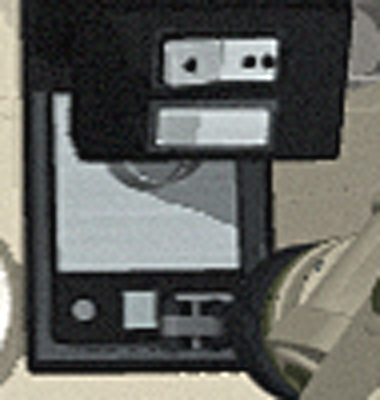

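The switch is at two beads (one bead still at (190,65) in the crop), the bar is released, and the scale and cup are in place. The arm is clear, so I'll hand in.

```bash
python3 -c "
from station import ctrl
print(ctrl.finish_job())"
```

```text
the job is handed in; nothing more can be done
None
```

I pressed the tare key, rocked the dose switch over to two beads and pressed the start bar, letting each go before the next, then handed the job in at about 12.6 s; no verdict came back, but the last picture shows the switch at two beads, the bar up, and the scale and cup in place.

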